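# Refit the service cover of a slide dryer under its lapped lid

## Task

The service cover of the small slide dryer is off and lies on the bench. Pick it up by its handle, tuck its back edge fully home under the front lip of the dryer's hinged lid without lifting the lid, and press the cover down flat on its ledge so that the spring-loaded interlock plunger under it is pushed in. Finish while still holding the cover pressed flat, so that a colleague can put in the screws; do not let go, and leave the dish of screws, the screwdriver and the box of cover glasses where they are.

Things in the scene. Friction and masses are not known exactly. Their poses are not given: they have to be found in the camera images.
- cover: the loose service cover: flat 4 mm steel plate, 100 mm along its x, 96 mm along its y, about 0.18 kg, with a black bridge handle on top. Origin: centre of the plate's underside. Its +x edge (the one farther from the handle) is the back edge that goes under the lid; z up. Lies flat on the bench at the start
- cover_handle (a point): middle of the handle's bar. The bar runs along the cover's y, 68 mm long, 12 mm wide (along x) and 12 mm high, 12 mm in front of the plate's middle (cover x = -12 mm); its middle is 32 mm above the underside, with a 22 mm gap between plate and bar
- cover_back_edge (a point): middle of the cover's back edge, on the underside (cover x = +50 mm)
- cover_front_edge (a point): middle of the cover's front edge, on the underside (cover x = -50 mm)
- dryer: the slide dryer, a low white box fixed to the bench, 206 mm deep (its x from -56 to +150 mm), 120 mm wide: open service bay in its front part, hinged lid with a clear window over its rear part. Origin on the bench under the middle of the bay; +x towards its back (the lid), z up. At home the cover's axes are parallel to the dryer's, its origin 50 mm straight above the dryer's
- bay (a point): where the cover's origin belongs: middle of the bay on the level of the ledge (dryer 0, 0, 50 mm). The cover rests on a flat ledge round the bay, between side cheeks 106 mm apart (5 mm play each side) with tops 6 mm above the ledge; the front is open. Under the lid a stop wall stands at dryer x = 53.5 mm, 3.5 mm beyond the back edge of the cover at home
- lid_lip (a point): middle of the lower front edge of the lid's lip. Shut: dryer x = 34 mm, z = 57.5 mm, that is 7.5 mm above the ledge, so the 4 mm cover passes beneath with 3.5 mm to spare and ends lapped by 16 mm. The lid is 4 mm thick
- dryer_lid (a joint): angle of the lid on its hinge at the back (rad): 0 lying shut, more is raised; the lip lies 111 mm from the hinge, so 0.09 rad is 10 mm. The lid is held shut by its weight only, 0.16 kg
- interlock (a joint): the interlock plunger, a white pin 8 mm across with a round top at dryer x = -33 mm, y = 0. Value in m: 0 out, standing 6 mm above the ledge; about 0.006 with the cover flat on the ledge; at most 0.008. Its spring pushes up with 2.5 N when out and 5.5 N at 6 mm, more than the cover's weight holds down
- screw_dish: round clear dish with two screws, 60 mm across and 15 mm high; leave it
- screwdriver: screwdriver, 160 mm long, lying on the bench; leave it
- cover_glass_box: small white card box of cover glasses, 31 x 63 x 23 mm, on the bench in front of the microscope; leave it
- microscope: the microscope, fixed beside the work on the robot's right-hand side of it: 650 mm long along its x, 246 mm wide, 436 mm high. Origin on the bench under its middle. Its foot reaches to x = -280 mm; its eyepieces jut out towards the robot to x = -325 mm at 366 to 432 mm height. Arm and gripper must pass over it or well in front of it, without pushing it

How it is judged:
By the outcome, as a careful person would: the job done as asked, in the order asked, and still so for the second after the job is handed in, while the arm keeps its last pose, push and grip.
It also fails if it takes over 42 s, if anything falls off the work surface, if the arm or the gripper's body presses on something with over 40 N, if the wrist force passes 120 N, or if a joint passes its speed limit or range.

## Robot

A 7-joint arm with a two-finger parallel gripper is mounted at the origin on a cart in front of the work surface, level with it; the furniture and walls round the work are solid. World frame = base frame: x ahead of the robot, y to its left, z up, the work surface at z = 0. Lengths are in m, angles in degrees, forces in N, time in s.
With the tool pointing down it reaches from about 0.4 to 0.85 m from the base axis. Payload 6.9 kg.
Tool frame: the origin (TCP) lies at the very end of the fingers, on their centre line; the grasp point (between the pads) lies manip.hold_point_z behind it (manip.hold_point_z is the distance from the TCP to the grasp point, in m); z points along the fingers, y is the direction in which the jaws open and shut (so a half turn about z gives the same grasp; the last joint's range is limited). The gripper opens to 85 mm and grips with 20 to 120 N. Pads are 22 mm wide; open, the fingers measure 114 mm over their backs; the gripper's body (76 mm by 85 mm) begins 54 mm behind the grasp point. The pads swing forward as they close: fully open they stand 13 mm farther back than shut.
Start: joints at [78.753, 29.078, -13.613, 85.955, 7.202, 65.827, -8.869], TCP at [0.186, -0.597, 0.231] pointing down, gripper open.
Joint ranges: [-176.47, 176.47], [-13.61, 117.27], [-81.72, 77.17], [0.22, 143.17], [-87.28, 267.28], [10, 112.55], [-165.47, 165.47]. Speed limits (degrees/s): [136.94, 136.94, 180, 180, 180, 180, 180].

## Interface

Orientations are given as [roll, pitch, yaw] about the fixed x, y, z axes, in that order (R = Rz(yaw) Ry(pitch) Rx(roll)).
In Python, from station import manip gives the robot as it stands.
- The arm moves only by the tool play_rows, never from a script. Its argument "commands" is a list of rows, each a list of 5 numbers: the finger opening in mm, from 0 to 85.4, then the shift along the tool's x, y, z in mm, then the turn about the tool's z in degrees. In form: [[gripper, dx, dy, dz, yaw], ...]. A call has 1 to 5 rows; each row shifts and turns the commanded pose from where the row before left it, along the tool's axes as they then stand; what a row does not reach is not made up. A row lasts 1/10 s, in which the tool goes at most 50 mm and 8.59 degrees, less where a joint would pass 70% of its speed; a pose out of reach is approached as far as the arm can. A call is refused whole if a number of a shift passes 50 or a number of a turn 8.59, either way. A call with a gripper value outside its range is refused whole. The fingers move at their own pace and stop on an object; "squeeze" is the grip in N (left out, the last holds). Time passes only in rows, so rows that do not move let the fingers close. It gives the time, the measured TCP pose, the force and the opening at its end, in the units of the state.
- manip.get_obs(): the state, without advancing time (a new reading comes with each control period).
- manip.snapshot(name): name is "scene" or "top" or "wrist"; returns a dict with "color" (480x640x3 uint8, red, green, blue), "mtx" (3x3 intrinsics, pixels), "R" (3x3) and "t" (3): a world point X has camera coordinates R X + t. Camera axes: x right, y down, z forward; pixel columns grow to the right and rows downward; lengths in m; the calibration is good to about 2 mm. A picture is of the moment at which its call begins. There is no depth.
- manip.finish_job(): hands the job in, once; it reports no verdict.
Trained networks look in the newest picture that a camera, given by its name, has taken for a name from the list of things; names that differ only in an ending like _2 or _b are one class to them, and where a whole thing is asked for, a point or a joint stands for the part that bears it (a point fixed in the world has none). Each returns a list of dicts, best first, with "conf" (0 to 1); they miss things now and then, are a little off and sometimes report something else, mostly with a low value. They report only what shows in the picture. A call takes as long as a camera call.
- manip.look_for(camera, target): "location" ([x, y, z] in m, in the coordinates of the camera as it stood for that picture, good to about 4 mm: the middle of the surface that is visible of it).
The state is a dict: "time_s": time; "q": joint angles; "joint_vel": joint speeds; "tau": joint torques, N m; "tcp_pos": TCP position; "orientation": TCP orientation; "wrist_force": force on the tool from outside, world axes, zero at the start; "moment": the same for the moment, N m; "opening": opening from 0.0 (shut) to 1.0 (fully open).
Only numpy, scipy, OpenCV 4.12 (cv2) and the standard library are available. Lean on these libraries where they do the work, as an engineer would, in place of code of your own. Each camera call takes 0.05 s, during which the arm holds its last target.

## Working session

There is one attempt and no reset: what is moved stays moved. The work goes in short steps, Python scripts to look and compute and a tool call to move; the robot and the scene stay as the last step left them, time stands still between calls to the robot, and variables do not carry over. Pictures are saved under pics/ and viewed, and the job is handed in when it is done.

Besides the shell and the picture viewer there is one more tool, called by a JSON object that holds its "op" and its "data". play_rows: Moves the arm, as the interface text tells. Its arguments: {"type":"object","properties":{"commands":{"type":"array"},"squeeze":{"type":"number"}},"required":["commands"]}

```bash
ls; mkdir -p pics
cat > h.py <<'E'
import numpy as np, cv2
from station import manip
np.set_printoptions(precision=4,suppress=True)
def snap(n,f):
    s=manip.snapshot(n); cv2.imwrite('pics/'+f+'.png',s['color'][:,:,::-1]); return s
def w(s,p): return np.array(s['R']).T@(np.array(p)-np.array(s['t']))
def px(s,X):
    c=np.array(s['R'])@np.array(X)+np.array(s['t']); u=np.array(s['mtx'])@c; return u[:2]/u[2]
def ray(s,uv,z):
    R=np.array(s['R']);c=-R.T@np.array(s['t']);d=R.T@np.linalg.inv(np.array(s['mtx']))@np.array([uv[0],uv[1],1.]);return c+d*(z-c[2])/d[2]
def find(s,n,names,k=2):
    for t in names:
        for r in manip.look_for(n,t)[:k]: print(n,t,round(r['conf'],2),w(s,r['location']),px(s,w(s,r['location'])).round())
E
python3 - <<'E'
from h import *
print(manip.get_obs(),manip.hold_point_z)
N=['cover','cover_handle','cover_back_edge','cover_front_edge','dryer','bay','lid_lip','screw_dish','screwdriver','cover_glass_box','microscope','interlock']
for n in ['scene','top']:
    s=snap(n,n+'0'); print(-np.array(s['R']).T@s['t']); find(s,n,N)
snap('wrist','wrist0')
E
```

```text
pics
{'time_s': 0.0, 'q': array([ 78.7525,  29.1252, -13.6089,  86.0084,   7.2016,  65.8268,
        -8.8701]), 'joint_vel': array([-0.0228, -0.0233,  0.0533,  0.1023,  0.0159,  0.0077,  0.0115]), 'tau': array([  0.0007, -62.0603,  -2.1862, -24.9656,   0.0128,   0.0119,
        -0.    ]), 'tcp_pos': array([ 0.1856, -0.5963,  0.2304]), 'orientation': array([-179.8984,    0.0016,   17.292 ]), 'wrist_force': array([ 0.4485, -0.9858,  0.1452]), 'moment': array([-0.0015, -0.0402,  0.014 ]), 'opening': 1.001316446071599} 0.0187
[0.0848 0.9117 0.8338]
scene cover 0.8 [0.5009 0.2943 0.0032] [355. 269.]
scene cover_handle 0.79 [0.5012 0.2949 0.0037] [354. 269.]
scene cover_back_edge 0.65 [0.5011 0.2966 0.0044] [354. 270.]
scene cover_front_edge 0.57 [0.5041 0.2956 0.0065] [353. 268.]
scene dryer 0.7 [0.5221 0.4764 0.0517] [295. 299.]
scene bay 0.67 [0.5181 0.4787 0.0482] [296. 302.]
scene lid_lip 0.96 [0.5653 0.4932 0.0561] [274. 292.]
scene screw_dish 0.71 [0.4222 0.6224 0.0121] [282. 386.]
scene screw_dish 0.55 [0.5021 0.2948 0.0054] [354. 269.]
scene screwdriver 0.62 [0.481  0.5849 0.0243] [274. 352.]
scene cover_glass_box 0.68 [0.4427 0.0306 0.0227] [435. 217.]
scene interlock 0.46 [0.5206 0.4779 0.0487] [295. 300.]
[0.3971 0.3331 1.2543]
top cover 0.68 [ 0.5155  0.2943 -0.0019] [340. 285.]
top cover_handle 0.78 [0.516  0.2884 0.0008] [342. 285.]
top cover_back_edge 0.6 [0.5144 0.2941 0.0036] [340. 286.]
top cover_front_edge 0.72 [0.5126 0.2882 0.0042] [343. 286.]
top dryer 0.78 [0.5228 0.4669 0.0577] [268. 281.]
top bay 0.6 [0.5231 0.4684 0.0656] [267. 280.]
top lid_lip 0.71 [0.5683 0.4914 0.063 ] [257. 261.]
top lid_lip 0.35 [0.5295 0.467  0.062 ] [267. 278.]
top screw_dish 0.59 [0.4264 0.6159 0.0162] [207. 323.]
top screwdriver 0.8 [0.4857 0.5846 0.0208] [220. 298.]
top cover_glass_box 0.8 [0.4395 0.0299 0.0247] [451. 315.]
top interlock 0.68 [0.4836 0.5879 0.0191] [219. 299.]
```

View pics/scene0.png

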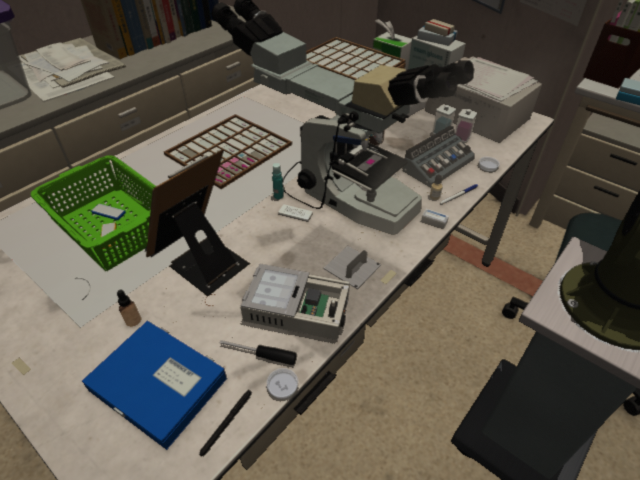

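View pics/top0.png

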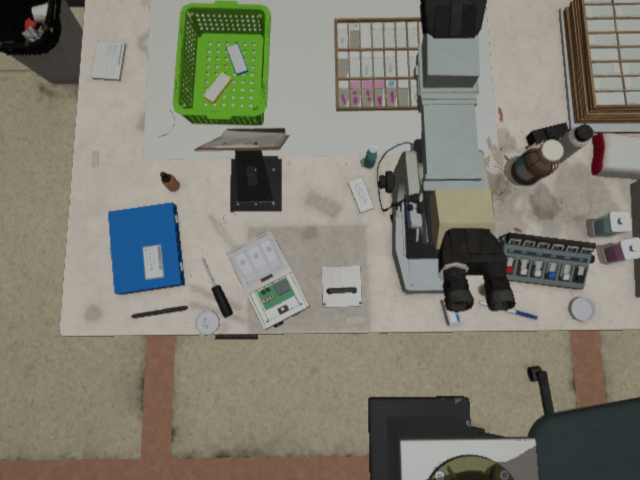

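Run:
```python
import cv2
a=cv2.imread('pics/top0.png')[215:345,190:390];cv2.imwrite('pics/topz.png',cv2.resize(a,None,fx=4,fy=4,interpolation=cv2.INTER_CUBIC))
a=cv2.imread('pics/scene0.png')[220:370,210:410];cv2.imwrite('pics/scenez.png',cv2.resize(a,None,fx=4,fy=4,interpolation=cv2.INTER_CUBIC))
```

```text
(no output)
```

View pics/topz.png

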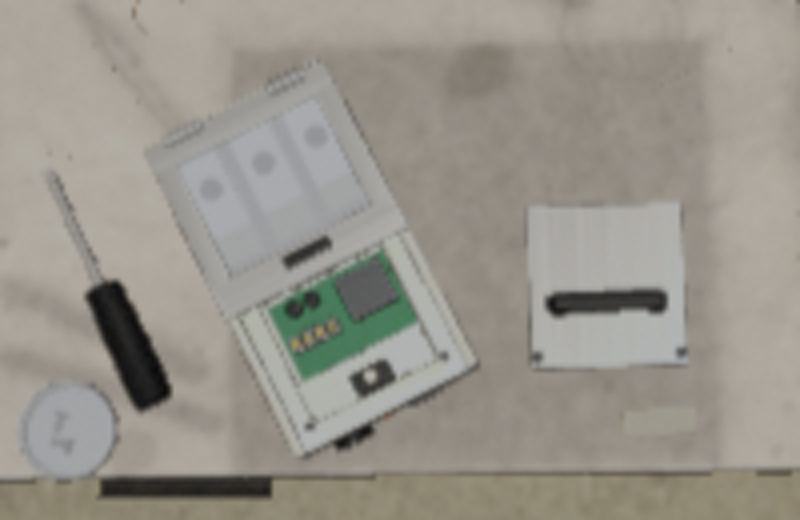

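View pics/scenez.png

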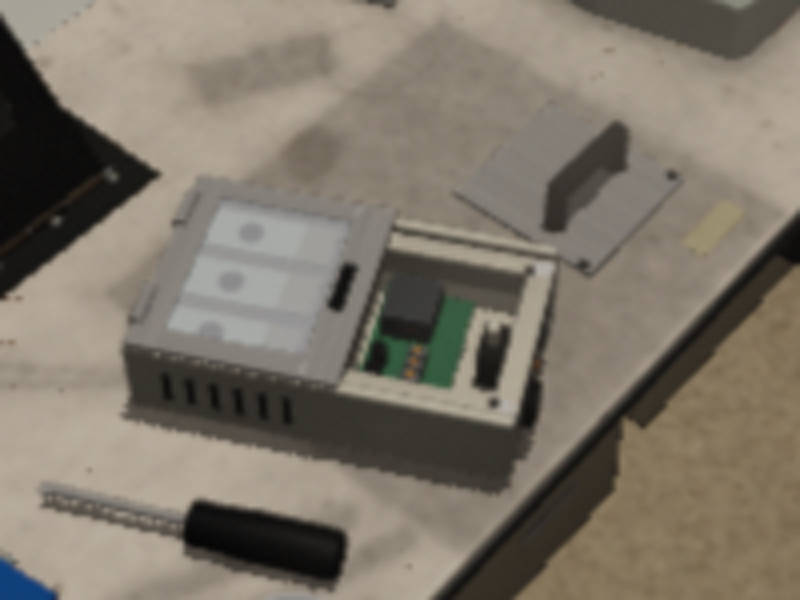

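Run:
```python
from h import *
s=manip.snapshot('top')
f=lambda u,v,z: ray(s,(u/4+190,v/4+215),z)
print('eyep',ray(s,(470,310),.4),ray(s,(445,310),.37),ray(s,(512,305),.37),ray(s,(405,290),0.03),ray(s,(440,290),0.03))
c=[f(u,v,.004) for u,v in [(529,207),(681,203),(687,368),(532,368)]]
c=np.array(c);print(c,c.mean(0)); 
for i,j in [(3,0),(2,1)]: d=c[j]-c[i];print(np.degrees(np.arctan2(d[1],d[0])),np.hypot(*d[:2]))
for i,j in [(1,0),(2,3)]: d=c[j]-c[i];print(np.degrees(np.arctan2(-d[0],d[1])),np.hypot(*d[:2]))
h=np.array([f(548,303,.038),f(667,301,.038)]);print('handle',h,h.mean(0))
d=np.array([f(147,150,.0615),f(315,60,.0615),f(478,365,.056),f(300,457,.056)]);print(d)
for i,j in [(3,0),(2,1)]: e=d[j]-d[i];print(np.degrees(np.arctan2(e[1],e[0])),np.hypot(*e[:2]))
for i,j in [(1,0),(2,3)]: e=d[j]-d[i];print(np.degrees(np.arctan2(-e[0],e[1])),np.hypot(*e[:2]))
l=np.array([f(222,317,.0615),f(408,228,.0615)]);print('lip',l,l.mean(0)); e=l[0]-l[1];print(np.degrees(np.arctan2(-e[0],e[1])),np.hypot(*e[:2]))
print('plunger',f(372,374,.055))
```

```text
eyep [0.4343 0.0907 0.4   ] [0.436  0.1254 0.37  ] [0.4433 0.0091 0.37  ] [0.4998 0.1392 0.03  ] [0.4989 0.055  0.03  ]
[[0.5618 0.3377 0.004 ]
 [0.5633 0.2436 0.004 ]
 [0.4617 0.2423 0.004 ]
 [0.4627 0.3369 0.004 ]] [0.5124 0.2901 0.004 ]
0.4716604912077375 0.09908138794159478
0.7326619057097308 0.10158377632728119
0.8816500669977658 0.09416529289868271
-0.6347673443361144 0.09464327457914182
handle [[0.4994 0.3269 0.038 ]
 [0.4998 0.2558 0.038 ]] [0.4996 0.2913 0.038 ]
[[0.5909 0.5639 0.0615]
 [0.6443 0.4646 0.0615]
 [0.4621 0.3683 0.056 ]
 [0.4101 0.4721 0.056 ]]
26.94565556039752 0.20274162297616805
27.857619578890382 0.20605483750105041
28.28223044636038 0.11274859703886951
26.62104459019466 0.11599937239484111
lip [[0.4914 0.5178 0.0615]
 [0.5426 0.409  0.0615]] [0.517  0.4634 0.0615]
25.184357515849843 0.12025816451958003
plunger [0.4576 0.4305 0.055 ]
```

```bash
cat >> h.py <<'E'
def plan(pos,yaw,wps,step=45,dpsi=8):
    # wps: list of (pos, yaw) ; tool down
    pos=np.array(pos,float);rows=[]
    for P,Y in wps:
        P=np.array(P);n=int(max(np.ceil(np.linalg.norm(P-pos)*1000/step),np.ceil(abs(Y-yaw)/dpsi),1))
        d=(P-pos)*1000/n;dy=(Y-yaw)/n
        for i in range(n):
            a=np.radians(yaw);rows.append([round(d[0]*np.cos(a)+d[1]*np.sin(a),1),round(d[0]*np.sin(a)-d[1]*np.cos(a),1),round(-d[2],1),round(-dy,2)]);yaw+=dy
        pos=P
    for i in range(0,len(rows),5): print(rows[i:i+5])
E
python3 - <<'E'
from h import *
o=manip.get_obs()
plan(o['tcp_pos'],o['orientation'][2],[([.19,-.55,.40],17.3),([.40,-.15,.5],50),([.41,.06,.5],70),([.46,.27,.42],90.4),([.47,.291,.2],90.4)])
E
```

```text
[[np.float64(4.5), np.float64(-10.8), np.float64(-42.2), np.float64(-0.0)], [np.float64(4.5), np.float64(-10.8), np.float64(-42.2), np.float64(-0.0)], [np.float64(4.5), np.float64(-10.8), np.float64(-42.2), np.float64(-0.0)], [np.float64(4.5), np.float64(-10.8), np.float64(-42.2), np.float64(-0.0)], [np.float64(29.0), np.float64(-29.0), np.float64(-9.1), np.float64(-2.97)]]
[[np.float64(30.5), np.float64(-27.5), np.float64(-9.1), np.float64(-2.97)], [np.float64(31.9), np.float64(-25.9), np.float64(-9.1), np.float64(-2.97)], [np.float64(33.2), np.float64(-24.2), np.float64(-9.1), np.float64(-2.97)], [np.float64(34.4), np.float64(-22.4), np.float64(-9.1), np.float64(-2.97)], [np.float64(35.5), np.float64(-20.6), np.float64(-9.1), np.float64(-2.97)]]
[[np.float64(36.5), np.float64(-18.8), np.float64(-9.1), np.float64(-2.97)], [np.float64(37.5), np.float64(-16.8), np.float64(-9.1), np.float64(-2.97)], [np.float64(38.3), np.float64(-14.9), np.float64(-9.1), np.float64(-2.97)], [np.float64(39.0), np.float64(-12.9), np.float64(-9.1), np.float64(-2.97)], [np.float64(39.6), np.float64(-10.8),
[... 512 characters left out ...]
float64(-2.0), np.float64(13.3), np.float64(-3.4)], [np.float64(36.0), np.float64(0.1), np.float64(13.3), np.float64(-3.4)], [np.float64(35.9), np.float64(2.3), np.float64(13.3), np.float64(-3.4)], [np.float64(35.7), np.float64(4.4), np.float64(13.3), np.float64(-3.4)]]
[[np.float64(35.4), np.float64(6.5), np.float64(13.3), np.float64(-3.4)], [np.float64(4.2), np.float64(2.0), np.float64(44.0), np.float64(0.0)], [np.float64(4.2), np.float64(2.0), np.float64(44.0), np.float64(0.0)], [np.float64(4.2), np.float64(2.0), np.float64(44.0), np.float64(0.0)], [np.float64(4.2), np.float64(2.0), np.float64(44.0), np.float64(0.0)]]
[[np.float64(4.2), np.float64(2.0), np.float64(44.0), np.float64(0.0)]]
```

{"op": "play_rows", "data": {"commands": [[85,4.5,-11,-42,0],[85,4.5,-11,-42,0],[85,4.5,-11,-42,0],[85,4.5,-11,-42,0],[85,29,-29,-9,-3]]}}

```text
time_s: 1.9
tcp_pos: [0.2069, -0.516, 0.4126]
orientation: [179.6, 0.1, 20.0]
wrist_force: [0.7, -1.3, 0.5]
opening: 0.995
```

{"op": "play_rows", "data": {"commands": [[85,30.5,-27.5,-9,-3],[85,32,-26,-9,-3],[85,33,-24,-9,-3],[85,34.5,-22.5,-9,-3],[85,35.5,-20.5,-9,-3]]}}

```text
time_s: 2.4
tcp_pos: [0.3047, -0.3295, 0.4539]
orientation: [180.0, 0.0, 35.4]
wrist_force: [0.6, -0.8, 0.2]
opening: 0.992
```

{"op": "play_rows", "data": {"commands": [[85,36.5,-19,-9,-3],[85,37.5,-17,-9,-3],[85,38,-15,-9,-3],[85,39,-13,-9,-3],[85,39.5,-11,-9,-3]]}}

```text
time_s: 2.9
tcp_pos: [0.3984, -0.147, 0.499]
orientation: [179.9, 0.0, 50.4]
wrist_force: [1.3, -1.0, -0.6]
opening: 0.997
```

{"op": "play_rows", "data": {"commands": [[85,33.5,-25.5,0,-4],[85,35,-23,0,-4],[85,36.5,-20.5,0,-4],[85,38,-18,0,-4],[85,39,-15.5,0,-4]]}}

```text
time_s: 3.4
tcp_pos: [0.4062, 0.0627, 0.4986]
orientation: [179.9, 0.0, 70.4]
wrist_force: [0.6, -0.6, -0.2]
opening: 0.997
```

{"op": "play_rows", "data": {"commands": [[85,35.5,-4,13,-3.4],[85,36,-2,13,-3.4],[85,36,0,13,-3.4],[85,36,2.5,13,-3.4],[85,35.5,4.5,13,-3.4]]}}

```text
time_s: 3.9
tcp_pos: [0.448, 0.2372, 0.4329]
orientation: [180.0, 0.0, 87.4]
wrist_force: [1.2, -1.0, -0.2]
opening: 0.991
```

{"op": "play_rows", "data": {"commands": [[85,35.5,6.5,13,-3.4],[85,4,2,44,0],[85,4,2,44,0],[85,4,2,44,0],[85,0,0,0,0]]}}

```text
time_s: 4.4
tcp_pos: [0.4602, 0.2808, 0.2835]
orientation: [-179.6, 0.3, 90.7]
wrist_force: [-0.2, -0.9, 0.1]
opening: 0.995
```

Run:
```python
from h import *
o=manip.get_obs();print(o['q'],o['tcp_pos'],o['orientation'])
s=snap('wrist','wrist1'); print(-np.array(s['R']).T@s['t']);find(s,'wrist',['cover','cover_handle','bay','lid_lip'],1)
```

```text
[  2.0732  26.1603 -55.7675  93.1178  22.2298  73.2377 -56.9543] [0.4602 0.2808 0.2835] [-179.5706    0.2975   90.7273]
[0.4596 0.3591 0.4261]
wrist cover 0.84 [0.5123 0.2927 0.0076] [377. 178.]
wrist cover_handle 0.66 [0.5158 0.2943 0.0045] [380. 176.]
wrist bay 0.74 [0.4956 0.4195 0.0502] [371.  29.]
wrist lid_lip 0.64 [0.5574 0.4287 0.0588] [452.  15.]
```

View pics/wrist1.png

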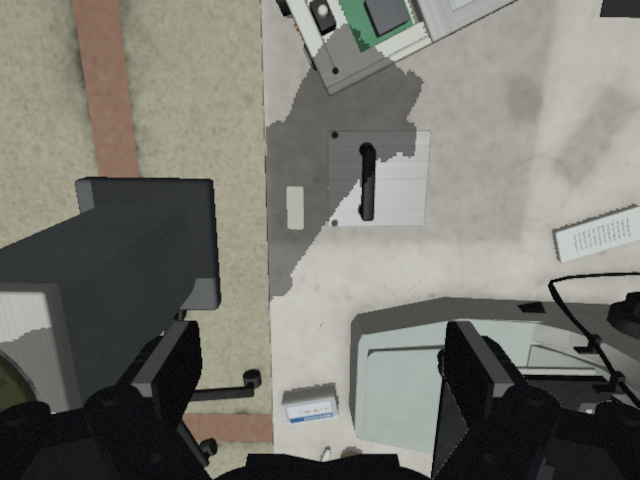

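Run:
```python
from h import *
a=cv2.imread('pics/wrist1.png')[110:245,310:450];cv2.imwrite('pics/w1z.png',cv2.resize(a,None,fx=5,fy=4.4,interpolation=cv2.INTER_CUBIC) if 0 else cv2.resize(a,None,fx=4,fy=4,interpolation=cv2.INTER_CUBIC))
```

```text
(no output)
```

View pics/w1z.png

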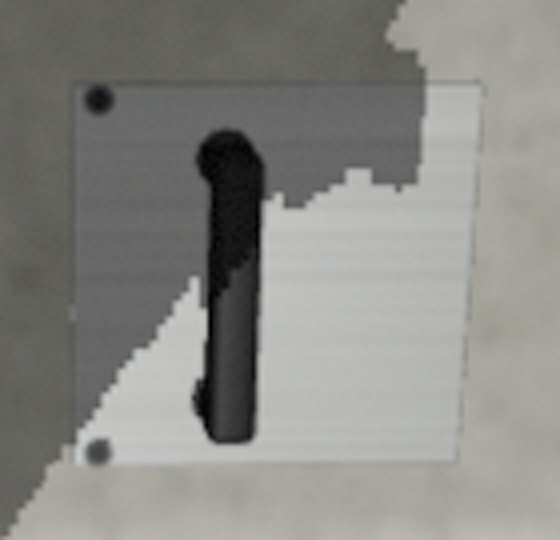

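Run:
```python
from h import *
s=snap('wrist','wrist2')
f=lambda u,v,z: ray(s,(u/4+310,v/4+110),z)
c=np.array([f(*p,.004) for p in [(75,82),(484,83),(458,462),(72,465)]]);print(c,c.mean(0))
for i,j in [(0,1),(3,2)]: d=c[j]-c[i];print(np.degrees(np.arctan2(d[1],d[0])),np.hypot(*d[:2]))
for i,j in [(3,0),(2,1)]: d=c[j]-c[i];print(np.degrees(np.arctan2(-d[0],d[1])),np.hypot(*d[:2]))
print(f(239,160,.038),f(232,440,.038))
o=manip.get_obs();print(o['time_s'],o['tcp_pos'],o['orientation'],manip.hold_point_z)
```

```text
[[0.4691 0.3426 0.004 ]
 [0.57   0.3436 0.004 ]
 [0.5718 0.2468 0.004 ]
 [0.4699 0.2449 0.004 ]] [0.5202 0.2945 0.004 ]
0.5618813501699608 0.10092117102536917
1.1050340018778824 0.10191881497721621
0.5152464017449934 0.09770497643985628
1.1029298784097648 0.09674310169175476
[0.5064 0.3272 0.038 ] [0.5078 0.2608 0.038 ]
4.7 [0.4625 0.2838 0.2907] [179.8123  -0.1095  90.6604] 0.0187
```

Run:
```python
from h import *
s=snap('wrist','wrist3')
a=cv2.cvtColor(s['color'],cv2.COLOR_RGB2GRAY)[110:245,300:450]
cv2.imwrite('pics/w3z.png',cv2.resize(a,None,fx=4,fy=4,interpolation=cv2.INTER_CUBIC))
import pickle;pickle.dump({k:np.array(v) for k,v in s.items()},open('s3.pkl','wb'))
o=manip.get_obs();print(o['time_s'],o['tcp_pos'],o['orientation'])
```

```text
4.75 [0.4623 0.2836 0.2903] [179.8319  -0.0879  90.6607]
```

View pics/w3z.png

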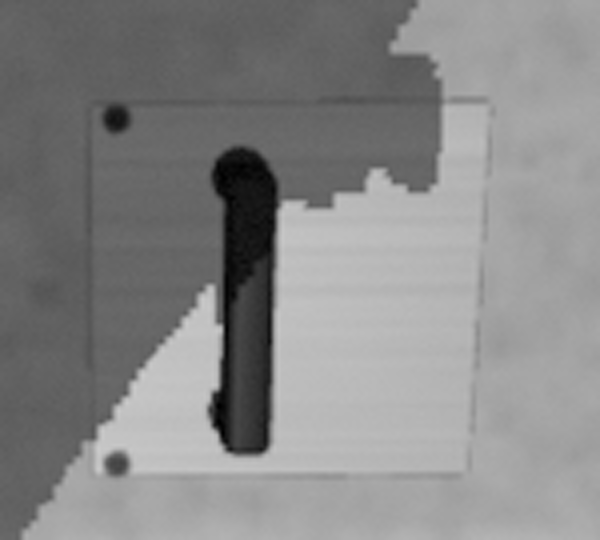

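Run:
```python
from h import *
import pickle;s=pickle.load(open('s3.pkl','rb'))
f=lambda u,v,z: ray(s,(u/4+300,v/4+110),z)
c=np.array([f(*p,.004) for p in [(92,102),(492,100),(468,472),(92,473)]]);print(c,c.mean(0))
for i,j in [(0,1),(3,2)]: d=c[j]-c[i];print(np.degrees(np.arctan2(d[1],d[0])),np.hypot(*d[:2]))
for i,j in [(3,0),(2,1)]: d=c[j]-c[i];print(np.degrees(np.arctan2(-d[0],d[1])),np.hypot(*d[:2]))
print(f(251,180,.038),f(247,450,.038))
plan([.4623,.2836,.2903],90.66,[([.5005,.2915,.08],90.66)])
```

```text
[[0.4634 0.3375 0.004 ]
 [0.5623 0.3392 0.004 ]
 [0.564  0.2438 0.004 ]
 [0.4646 0.2425 0.004 ]] [0.5136 0.2907 0.004 ]
0.9684232348195158 0.09891897320155459
0.7974913245099462 0.09939757869783274
0.739793383864134 0.09505908865215441
1.0278165507053805 0.09535491788488026
[0.5001 0.3224 0.038 ] [0.5018 0.258  0.038 ]
[[np.float64(1.5), np.float64(7.7), np.float64(42.1), -0.0], [np.float64(1.5), np.float64(7.7), np.float64(42.1), -0.0], [np.float64(1.5), np.float64(7.7), np.float64(42.1), -0.0], [np.float64(1.5), np.float64(7.7), np.float64(42.1), -0.0], [np.float64(1.5), np.float64(7.7), np.float64(42.1), -0.0]]
```

{"op": "play_rows", "data": {"commands": [[85,1.5,7.7,42,0],[85,1.5,7.7,42,0],[85,1.5,7.7,42,0],[85,1.5,7.7,42,0],[85,1.5,7.7,42,0]]}}

```text
time_s: 5.25
tcp_pos: [0.5015, 0.2913, 0.0779]
orientation: [179.9, -0.1, 90.6]
wrist_force: [1.0, -0.4, 0.2]
opening: 0.997
```

{"op": "play_rows", "data": {"commands": [[85,0,0,0,0],[85,0,0,0,0],[85,0,0,0,0]]}}

```text
time_s: 5.55
tcp_pos: [0.5009, 0.2923, 0.0811]
orientation: [179.8, -0.1, 90.7]
wrist_force: [-0.2, -0.0, -0.3]
opening: 0.992
```

{"op": "play_rows", "data": {"commands": [[85,-1,0,25,0],[85,0,0,25,0],[85,0,0,15,0],[85,0,0,2,0],[85,0,0,0,0]]}}

```text
time_s: 6.05
tcp_pos: [0.5006, 0.2906, 0.0124]
orientation: [179.9, -0.0, 90.7]
wrist_force: [0.4, -0.2, 0.1]
opening: 0.996
```

Run:
```python
from h import *
o=manip.get_obs();print(o['tcp_pos'],o['orientation'],o['wrist_force'])
s=snap('scene','sc1');a=s['color'][180:360,240:480,::-1];cv2.imwrite('pics/sc1z.png',cv2.resize(a,None,fx=3,fy=3,interpolation=cv2.INTER_CUBIC))
snap('wrist','wrist4')
```

```text
[0.5006 0.2906 0.0124] [179.9375  -0.0425  90.6979] [ 0.355  -0.2377  0.1436]
```

View pics/sc1z.png

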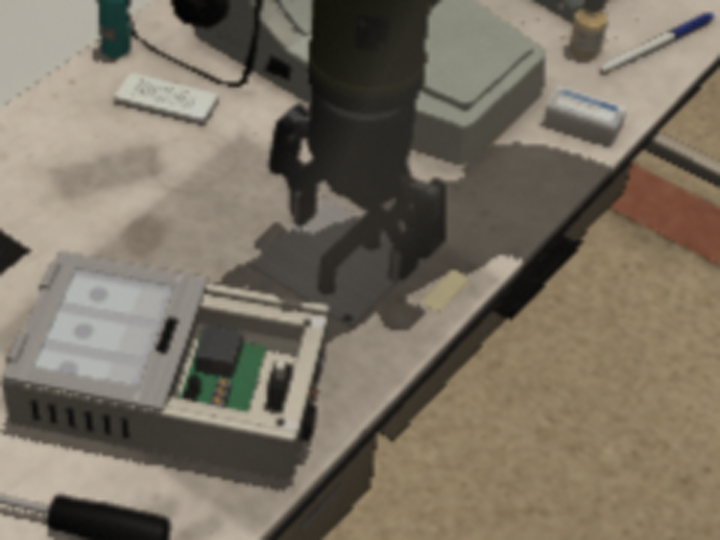

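View pics/wrist4.png

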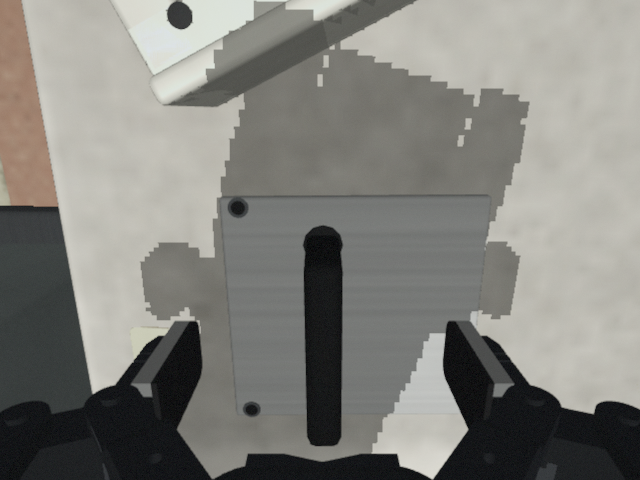

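{"op": "play_rows", "data": {"commands": [[8,0,0,0,0],[8,0,0,0,0],[8,0,0,0,0],[8,0,0,0,0],[8,0,0,0,0]], "squeeze": 80}}

```text
time_s: 6.65
tcp_pos: [0.5003, 0.2901, 0.0114]
orientation: [180.0, -0.0, 90.7]
wrist_force: [1.4, 0.3, 2.2]
opening: 0.141
```

{"op": "play_rows", "data": {"commands": [[8,0,0,0,0],[8,0,0,0,0],[8,0,0,0,0]]}}

```text
time_s: 6.95
tcp_pos: [0.5003, 0.2902, 0.0116]
orientation: [180.0, -0.0, 90.7]
wrist_force: [-0.7, -0.3, 3.5]
opening: 0.119
```

{"op": "play_rows", "data": {"commands": [[8,0,0,-15,0],[8,0,0,-35,0],[8,0,0,-40,0],[8,0,0,-40,0],[8,0,0,-20,0]]}}

```text
time_s: 7.45
tcp_pos: [0.5003, 0.2912, 0.1653]
orientation: [179.9, -0.1, 90.7]
wrist_force: [-0.2, 1.7, -2.2]
opening: 0.121
```

{"op": "play_rows", "data": {"commands": [[8,0,0,0,0],[8,0,0,0,0],[8,0,0,0,0],[8,0,0,0,0]]}}

```text
time_s: 7.85
tcp_pos: [0.4996, 0.2895, 0.1599]
orientation: [-179.9, 0.1, 90.7]
wrist_force: [-0.0, 0.6, -2.3]
opening: 0.123
```

Run:
```python
from h import *
import pickle
o=manip.get_obs();print(o['q'],o['tcp_pos'],o['orientation'],o['wrist_force'])
s=snap('wrist','wrist5');pickle.dump({k:np.array(v) for k,v in s.items()},open('s5.pkl','wb'))
find(s,'wrist',['bay','lid_lip','interlock','cover'],1)
```

```text
[ -1.8054  35.5312 -50.5309  98.7605  30.8557  60.8451 -62.0643] [0.4996 0.2895 0.1599] [-179.8677    0.0692   90.7032] [-0.0034  0.649  -2.2574]
wrist bay 0.57 [0.4896 0.4082 0.0519] [308.  29.]
wrist lid_lip 0.78 [0.5507 0.4181 0.0598] [426.   6.]
wrist cover 0.81 [0.508  0.3099 0.159 ] [347. 274.]
```

View pics/wrist5.png

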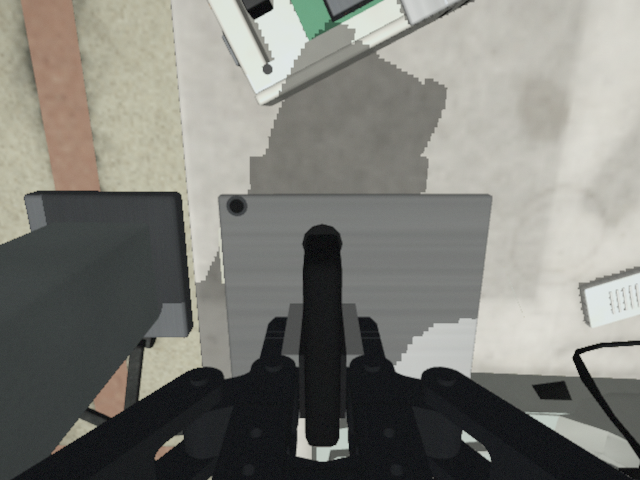

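Run:
```python
from h import *
import pickle
s=pickle.load(open('s5.pkl','rb'))
C=-s['R'].T@s['t'];print(C)
for d in ([0,.0,.1],[0,.03,.1],[0,.03,.16],[-.03,.04,.2],[-.03,.0,.2]):
  t=s['t']-s['R']@np.array(d); q=dict(s,t=t)
  print(d,[px(q,X).round() for X in [(.462,.368,.056),(.41,.472,.056),(.59,.564,.06),(.644,.465,.06),(.458,.43,.055)]])
```

```text
[0.4983 0.3672 0.3029]
[0, 0.0, 0.1] [array([276., 107.]), array([200., -48.]), array([ 472., -216.]), array([531., -34.]), array([269.,  19.])]
[0, 0.03, 0.1] [array([277., 146.]), array([203.,  -0.]), array([ 466., -157.]), array([525.,  14.]), array([270.,  63.])]
[0, 0.03, 0.16] [array([284., 141.]), array([222.,  17.]), array([ 442., -111.]), array([493.,  29.]), array([278.,  70.])]
[-0.03, 0.04, 0.2] [array([316., 149.]), array([263.,  37.]), array([462., -75.]), array([507.,  48.]), array([313.,  85.])]
[-0.03, 0.0, 0.2] [array([317., 108.]), array([262., -10.]), array([ 468., -130.]), array([513.,   1.]), array([313.,  41.])]
```

{"op": "play_rows", "data": {"commands": [[8,12,0,-35,0],[8,13,0,-35,0],[8,13,0,-35,0],[8,12,0,-25,0],[8,0,0,0,0]]}}

```text
time_s: 8.6
tcp_pos: [0.4994, 0.3436, 0.2951]
orientation: [179.8, -0.3, 90.8]
wrist_force: [0.5, 0.3, -1.4]
opening: 0.128
```

{"op": "play_rows", "data": {"commands": [[8,0,0,0,0],[8,0,0,0,0],[8,0,0,0,0],[8,0,0,0,0]]}}

```text
time_s: 9.0
tcp_pos: [0.4996, 0.3392, 0.2903]
orientation: [-179.9, 0.1, 90.7]
wrist_force: [0.4, 0.6, -2.4]
opening: 0.121
```

Run:
```python
from h import *
import pickle
o=manip.get_obs();print(o['q'],o['tcp_pos'],o['orientation'],o['wrist_force'],o['joint_vel'])
s=snap('wrist','wrist6');pickle.dump({k:np.array(v) for k,v in s.items()},open('s6.pkl','wb'))
find(s,'wrist',['bay','lid_lip','interlock'],1)
a=s['color'][0:200,180:480,::-1];cv2.imwrite('pics/w6z.png',cv2.resize(a,(800,533),interpolation=cv2.INTER_CUBIC))
```

```text
[ -5.8442  31.4571 -53.2082  83.1529  25.2651  78.052  -59.575 ] [0.4996 0.3392 0.2903] [-179.9254    0.0645   90.652 ] [ 0.4316  0.6199 -2.3736] [-0.0642 -0.1548 -0.2162 -0.479  -0.1157  0.1732 -0.0039]
wrist lid_lip 0.85 [0.5721 0.471  0.0571] [414.  40.]
wrist interlock 0.17 [0.4776 0.0323 0.0225] [301. 444.]
```

View pics/w6z.png

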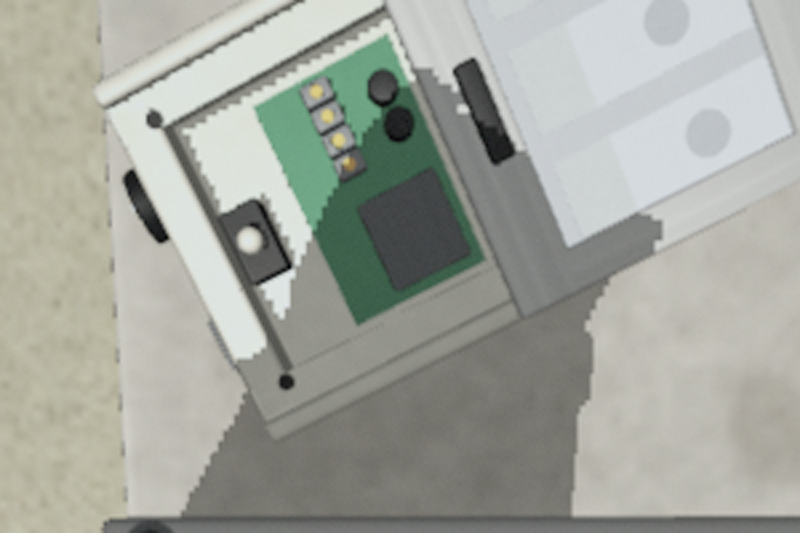

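Run:
```python
from h import *
import pickle
s=pickle.load(open('s6.pkl','rb'));k=800/300
f=lambda u,v,z: ray(s,(u/k+180,v/k),z)
P=f(250,239,.0555);h1=f(154,118,.05);h2=f(286,382,.05)
print('plunger',P,'holes',h1,h2,(h1+h2)/2,np.hypot(*(h1-h2)[:2]))
d=h1-h2;print('yaw holes',np.degrees(np.arctan2(-d[0],d[1])))
lip=f(522,316,.0615);lip2=f(410,50,.0615);d=lip2-lip;print('lip',lip,lip2,np.degrees(np.arctan2(-d[0],d[1])))
a=f(275,437,.056);b=f(522,318,.056);d=b-a;print('rcheek outer',a,b,np.degrees(np.arctan2(d[1],d[0])))
a=f(100,95,.056);b=f(238,365,.05)
a2=f(108,108,.05);b2=f(268,430,.05);d=a2-b2;print('front',a2,b2,np.degrees(np.arctan2(-d[0],d[1])))
s3=pickle.load(open('s3.pkl','rb'));g=lambda u,v: ray(s3,(u/4+300,v/4+110),.004)
print('cover holes',g(116,119),g(116,464))
th=np.radians(27.3);ex=np.array([np.cos(th),np.sin(th)])
print(P[:2]+.033*ex, ((h1+h2)/2)[:2]+.044*ex)
```

```text
plunger [0.4572 0.432  0.0555] holes [0.4276 0.4672 0.05  ] [0.4675 0.3877 0.05  ] [0.4475 0.4274 0.05  ] 0.08901391420356865
yaw holes 26.6838982942644
lip [0.5435 0.4099 0.0615] [0.5065 0.485  0.0615] 26.2411341836491
rcheek outer [0.4641 0.3703 0.056 ] [0.5442 0.4091 0.056 ] 25.899738260324817
front [0.4134 0.4698 0.05  ] [0.4613 0.3718 0.05  ] 26.008119558145346
cover holes [0.4694 0.3335 0.004 ] [0.4709 0.245  0.004 ]
[0.4865 0.4471] [0.4866 0.4476]
```

Run:
```python
from h import *
o=manip.get_obs()
plan(o['tcp_pos'],o['orientation'][2],[([.4528,.4299,.23],116.4),([.4528,.4299,.115],116.4)],step=40)
```

```text
[[np.float64(22.6), np.float64(-11.4), np.float64(15.3), np.float64(-6.43)], [np.float64(23.8), np.float64(-8.8), np.float64(15.3), np.float64(-6.43)], [np.float64(24.6), np.float64(-6.1), np.float64(15.3), np.float64(-6.43)], [np.float64(25.1), np.float64(-3.3), np.float64(15.3), np.float64(-6.43)], [np.float64(0.0), np.float64(0.0), np.float64(38.3), np.float64(-0.0)]]
[[np.float64(0.0), np.float64(0.0), np.float64(38.3), np.float64(-0.0)], [np.float64(0.0), np.float64(0.0), np.float64(38.3), np.float64(-0.0)]]
```

{"op": "play_rows", "data": {"commands": [[8,22.5,-11.5,15,-6.4],[8,24,-9,15,-6.4],[8,24.5,-6,15,-6.4],[8,25,-3,15,-6.5],[8,0,0,30,0]]}}

```text
time_s: 9.7
tcp_pos: [0.4502, 0.435, 0.2027]
orientation: [179.8, -0.3, 116.9]
wrist_force: [-0.3, 0.2, -1.7]
opening: 0.122
```

{"op": "play_rows", "data": {"commands": [[8,0,0,30,0],[8,0,0,30,0],[8,0,0,20,0],[8,0,0,0,0],[8,0,0,0,0]]}}

```text
time_s: 10.2
tcp_pos: [0.4531, 0.4303, 0.1217]
orientation: [-180.0, -0.0, 116.4]
wrist_force: [0.1, 0.1, -1.1]
opening: 0.118
```

{"op": "play_rows", "data": {"commands": [[8,0,0,0,0],[8,0,0,0,0],[8,0,0,0,0],[8,0,0,0,0]]}}

```text
time_s: 10.6
tcp_pos: [0.4532, 0.4302, 0.1219]
orientation: [179.9, -0.0, 116.4]
wrist_force: [0.4, -0.1, -2.3]
opening: 0.125
```

Run:
```python
from h import *
import pickle
o=manip.get_obs();print(o['q'],o['tcp_pos'],o['orientation'],o['wrist_force'],o['moment'])
s=snap('wrist','wrist7');pickle.dump({k:np.array(v) for k,v in s.items()},open('s7.pkl','wb'))
t=snap('scene','sc2');pickle.dump({k:np.array(v) for k,v in t.items()},open('t2.pkl','wb'));a=t['color'][200:380,200:440,::-1];cv2.imwrite('pics/sc2z.png',cv2.resize(a,None,fx=3,fy=3,interpolation=cv2.INTER_CUBIC))
```

```text
[-15.7443  43.2326 -53.8104  94.0198  38.4053  62.9286 -54.0506] [0.4532 0.4302 0.1219] [179.9466  -0.0072 116.381 ] [ 0.4171 -0.1472 -2.2899] [ 0.0279  0.0179 -0.015 ]
```

View pics/wrist7.png

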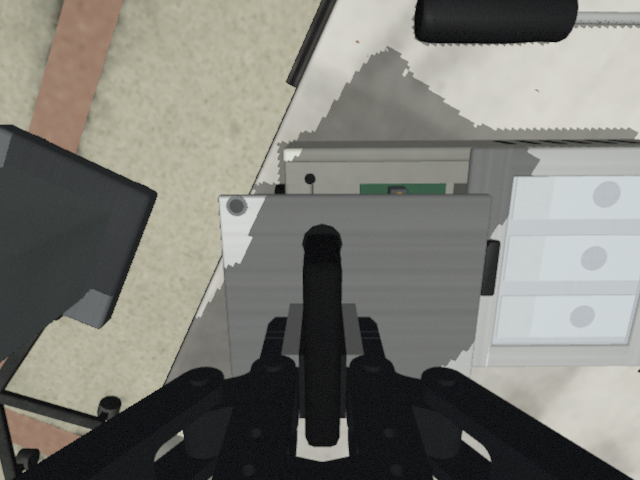

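View pics/sc2z.png

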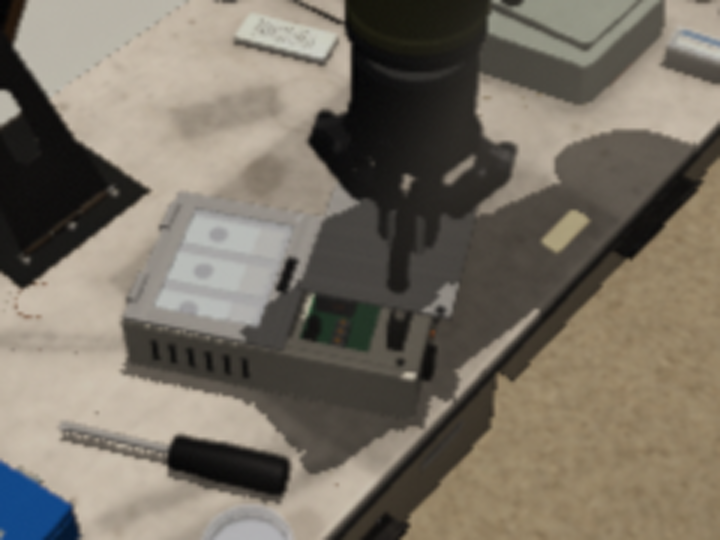

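Run:
```python
from h import *
import pickle
s=pickle.load(open('s7.pkl','rb'))
th=np.radians(26.4);R=np.array([[np.cos(th),np.sin(th)],[-np.sin(th),np.cos(th)]]);D=np.array([.4868,.4468])
dr=lambda X:(R@(X[:2]-D)*1000).round(1)
zt=.1219-.0116+.004
print('cover BL',dr(ray(s,(491.5,195),zt)),'FL',dr(ray(s,(219,196),zt)),'hole',dr(ray(s,(236.5,206),zt)))
print('lip',dr(ray(s,(471,150),.0615)),dr(ray(s,(471,190),.0615)),'dryer hole',dr(ray(s,(310,179),.05)),'cheek outer',dr(ray(s,(300,149),.056)),dr(ray(s,(460,149),.056)),'lid outer',dr(ray(s,(600,148),.0615)),'inner',dr(ray(s,(380,162),.056)))
print('tcp',dr(np.array([.4532,.4302])))
a=s['color'][130:215,200:520,::-1];cv2.imwrite('pics/w7z.png',cv2.resize(a,None,fx=2.5,fy=5,interpolation=cv2.INTER_CUBIC))
```

```text
cover BL [23.3 48.4] FL [-75.3  48. ] hole [-69.2  44.4]
lip [32.6 59.6] [34.6 40.6] dryer hole [-44.   44.1] cheek outer [-48.6  59.6] [29.1 59.6] lid outer [93.5 60.6] inner [-9.5 53.4]
tcp [-37.5   0.1]
```

View pics/w7z.png

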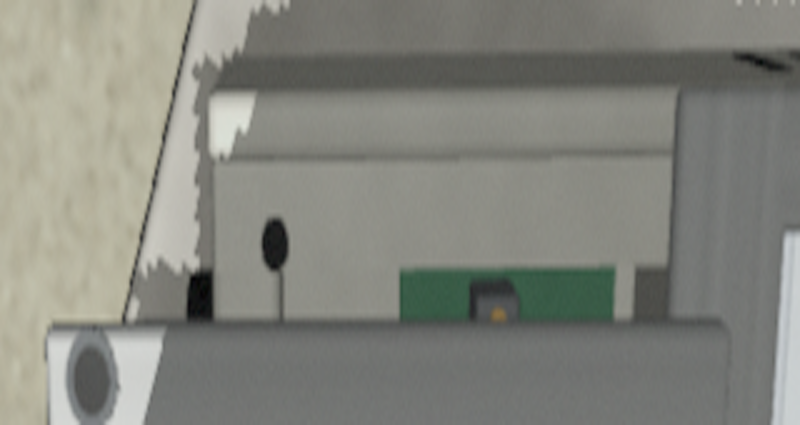

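{"op": "play_rows", "data": {"commands": [[8,0,0,20,0],[8,0,0,20,0],[8,0,0,8,0],[8,0,0,3,0],[8,0,0,0,0]]}}

```text
time_s: 11.2
tcp_pos: [0.453, 0.4303, 0.0705]
orientation: [-180.0, -0.0, 116.4]
wrist_force: [-0.3, 0.4, -2.6]
opening: 0.121
```

{"op": "play_rows", "data": {"commands": [[8,0,0,2,0],[8,0,0,2,0],[8,0,0,2,0],[8,0,0,1.5,0],[8,0,0,0,0]]}}

```text
time_s: 11.7
tcp_pos: [0.4533, 0.4305, 0.0632]
orientation: [179.9, -0.0, 116.4]
wrist_force: [0.3, -0.1, 2.7]
opening: 0.121
```

{"op": "play_rows", "data": {"commands": [[8,0,0,0,0],[8,0,0,0,0],[8,0,0,0,0]]}}

```text
time_s: 12.0
tcp_pos: [0.4532, 0.4304, 0.0631]
orientation: [180.0, -0.0, 116.4]
wrist_force: [0.8, 1.7, 2.4]
opening: 0.124
```

Run:
```python
from h import *
import pickle
o=manip.get_obs();print(o['moment'],o['orientation'])
s=snap('wrist','wrist8');pickle.dump({k:np.array(v) for k,v in s.items()},open('s8.pkl','wb'))
th=np.radians(26.4);R=np.array([[np.cos(th),np.sin(th)],[-np.sin(th),np.cos(th)]]);D=np.array([.4868,.4468])
t=snap('scene','sc3');a=t['color'][230:350,220:400,::-1];cv2.imwrite('pics/sc3z.png',cv2.resize(a,None,fx=4,fy=4,interpolation=cv2.INTER_CUBIC))
```

```text
[ 0.2842 -0.1983 -0.0142] [179.9533  -0.0308 116.3903]
```

View pics/wrist8.png

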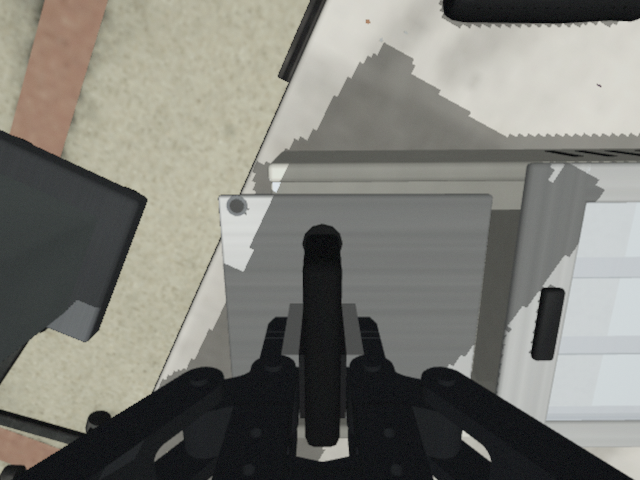

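View pics/sc3z.png

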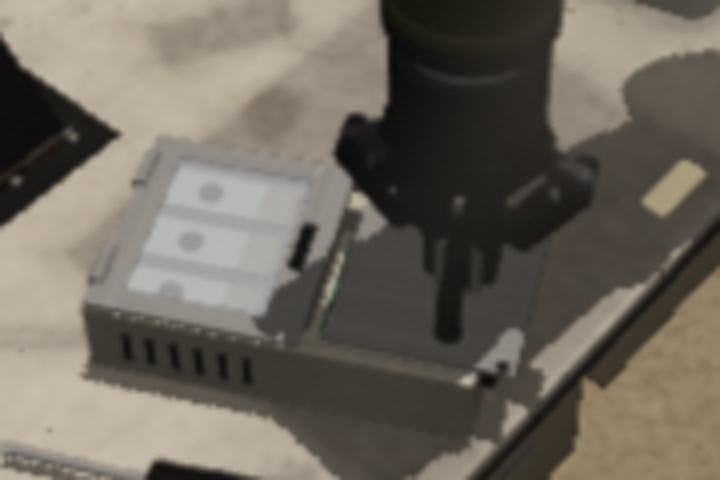

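{"op": "play_rows", "data": {"commands": [[8,0,4,0,0],[8,0,4,0,0],[8,0,3,0,0],[8,0,3,0,0],[8,0,0,0,0]]}}

```text
time_s: 12.6
tcp_pos: [0.4666, 0.4366, 0.0628]
orientation: [179.9, -0.0, 116.4]
wrist_force: [0.5, -0.4, 2.0]
opening: 0.126
```

{"op": "play_rows", "data": {"commands": [[8,0,3,0,0],[8,0,3,0,0],[8,0,3,0,0],[8,0,2,0,0],[8,0,0,0,0]]}}

```text
time_s: 13.1
tcp_pos: [0.4764, 0.4416, 0.0629]
orientation: [179.9, -0.0, 116.4]
wrist_force: [0.2, 0.4, 2.6]
opening: 0.12
```

Run:
```python
from h import *
import pickle
o=manip.get_obs();print(o['moment'],o['orientation'],o['tcp_pos'],o['wrist_force'])
s=snap('wrist','wrist9');pickle.dump({k:np.array(v) for k,v in s.items()},open('s9.pkl','wb'))
t=snap('scene','sc4');a=t['color'][230:350,220:400,::-1];cv2.imwrite('pics/sc4z.png',cv2.resize(a,None,fx=4,fy=4,interpolation=cv2.INTER_CUBIC))
```

```text
[0.0242 0.0582 0.0305] [179.9134  -0.0271 116.3575] [0.4764 0.4416 0.0629] [0.1881 0.379  2.6366]
```

View pics/wrist9.png

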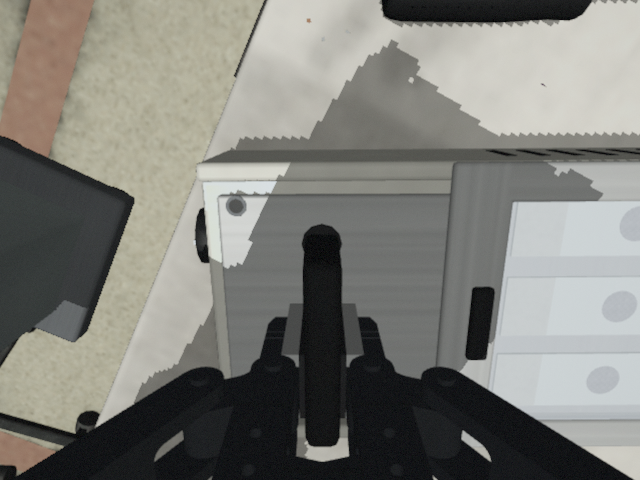

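View pics/sc4z.png

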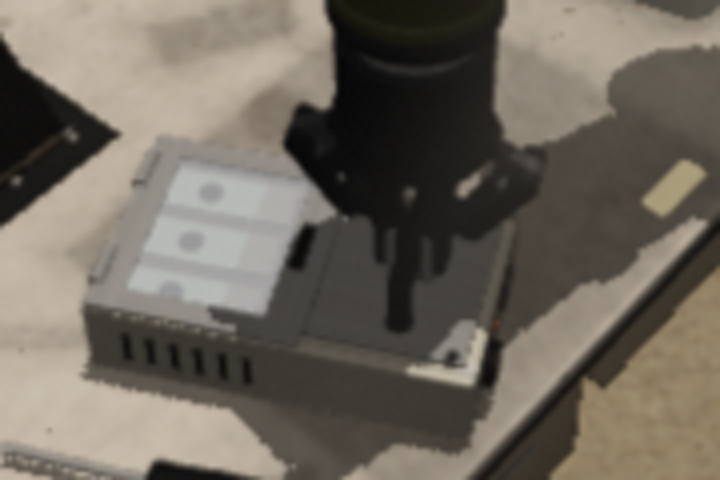

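Run:
```python
from h import *
import pickle
s=pickle.load(open('s9.pkl','rb'))
th=np.radians(26.4);R=np.array([[np.cos(th),np.sin(th)],[-np.sin(th),np.cos(th)]]);D=np.array([.4868,.4468])
dr=lambda X:(R@(X[:2]-D)*1000).round(1)
print('FL',dr(ray(s,(219,195.5),.0555)),'lip',dr(ray(s,(450.5,195),.0615)),'lip top',dr(ray(s,(453,165),.0615)),'dryer front L',dr(ray(s,(203,182),.05)),'cheek in',dr(ray(s,(400,180),.056)))
a=s['color'][140:230,180:500,::-1];cv2.imwrite('pics/w9z.png',cv2.resize(a,None,fx=2.5,fy=5,interpolation=cv2.INTER_CUBIC))
```

```text
FL [-49.4  48.2] lip [32.4 49.6] lip top [32.3 59.9] dryer front L [-56.3  52.2] cheek in [15.6 53.9]
```

View pics/w9z.png

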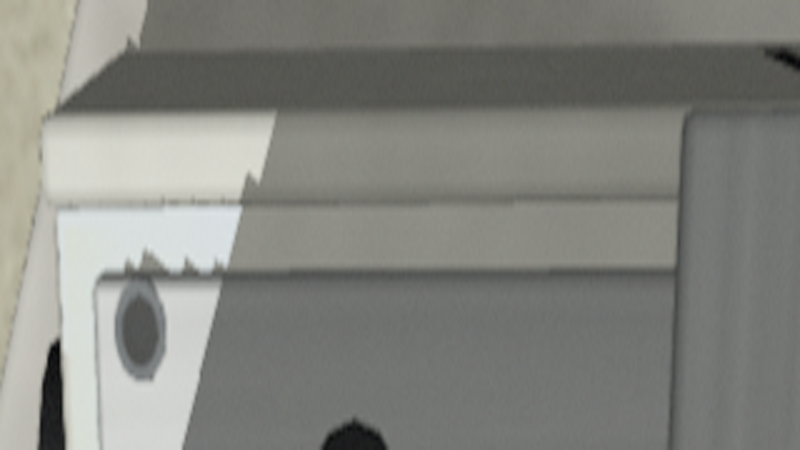

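{"op": "play_rows", "data": {"commands": [[8,0,0,0.5,0],[8,0,0,0.5,0],[8,0,0,0.4,0],[8,0,0,0,0],[8,0,0,0,0]]}}

```text
time_s: 13.7
tcp_pos: [0.4758, 0.4413, 0.0616]
orientation: [180.0, -0.0, 116.4]
wrist_force: [2.1, 1.7, 3.5]
opening: 0.122
```

{"op": "play_rows", "data": {"commands": [[8,0,0,0.5,0],[8,0,0,0,0],[8,0,0,0,0]]}}

```text
time_s: 14.0
tcp_pos: [0.4757, 0.4414, 0.0616]
orientation: [179.9, -0.0, 116.4]
wrist_force: [1.7, -0.2, 6.8]
opening: 0.125
```

{"op": "play_rows", "data": {"commands": [[8,0,0,0.5,0],[8,0,0,0.5,0],[8,0,0,0,0],[8,0,0,0,0],[8,0,0,0,0]]}}

```text
time_s: 14.5
tcp_pos: [0.4758, 0.4413, 0.0615]
orientation: [179.9, 0.0, 116.4]
wrist_force: [1.0, -2.8, 14.0]
opening: 0.123
```

{"op": "play_rows", "data": {"commands": [[8,0,0,0.6,0],[8,0,0,0,0],[8,0,0,0,0],[8,0,0,0,0]]}}

```text
time_s: 14.9
tcp_pos: [0.4758, 0.4413, 0.0615]
orientation: [179.9, 0.0, 116.4]
wrist_force: [-0.0, -3.8, 17.9]
opening: 0.123
```

Run:
```python
from h import *
o=manip.get_obs();print(o['moment'],o['orientation'],o['tcp_pos'],o['wrist_force'])
s=snap('wrist','wrist10');a=s['color'][140:380,180:500,::-1];cv2.imwrite('pics/w10z.png',cv2.resize(a,None,fx=2.5,fy=2.5,interpolation=cv2.INTER_CUBIC))
t=snap('scene','sc5');a=t['color'][230:350,220:400,::-1];cv2.imwrite('pics/sc5z.png',cv2.resize(a,None,fx=4,fy=4,interpolation=cv2.INTER_CUBIC))
u=snap('top','top5')
a=u['color'][215:345,190:390,::-1];cv2.imwrite('pics/top5z.png',cv2.resize(a,None,fx=4,fy=4,interpolation=cv2.INTER_CUBIC))
```

```text
[-0.7472  0.001  -0.0283] [179.8859   0.0297 116.3751] [0.4758 0.4413 0.0615] [-0.0222 -3.8111 17.9053]
```

View pics/w10z.png

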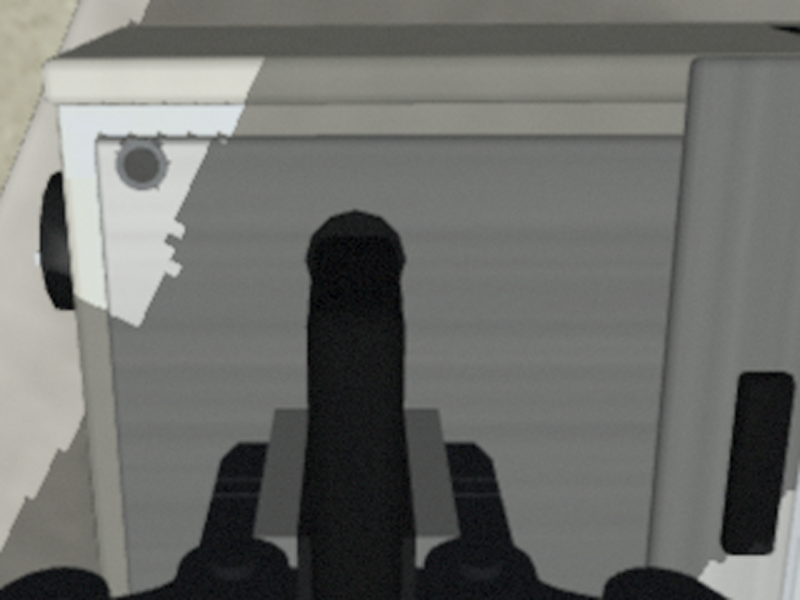

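View pics/sc5z.png

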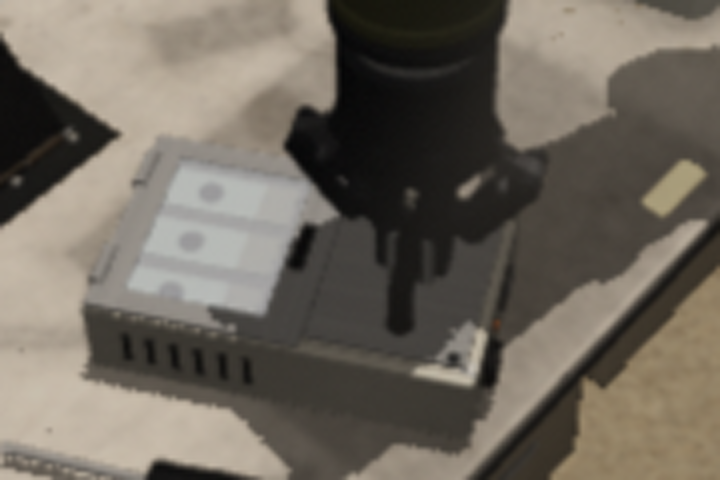

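View pics/top5z.png

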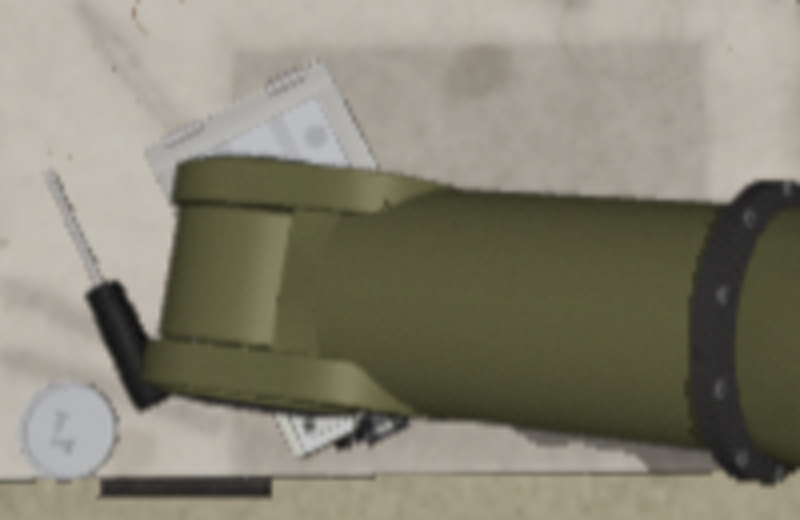

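View pics/top5.png

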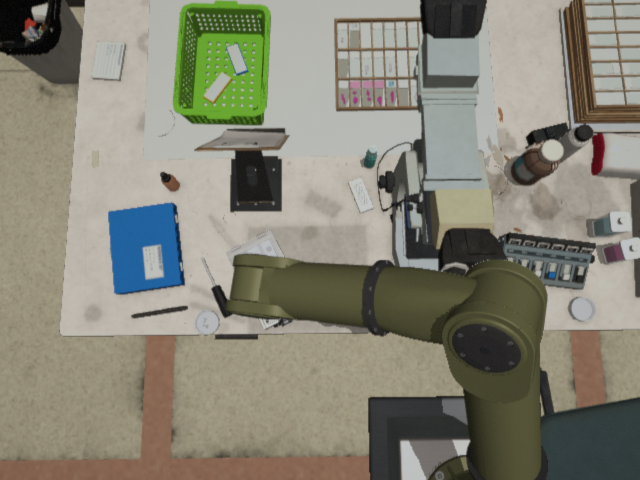

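View pics/sc5.png

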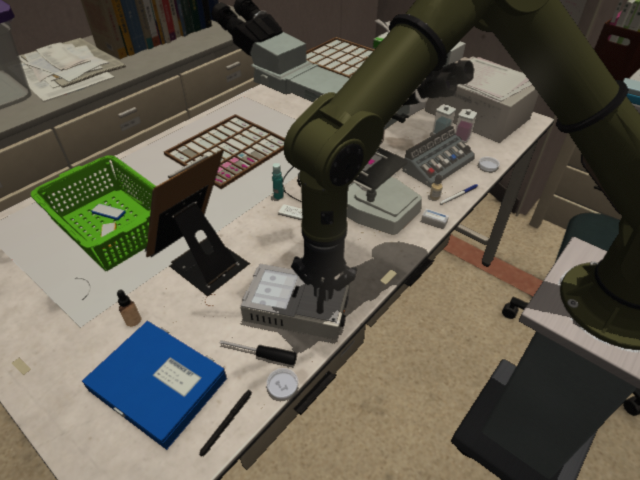

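Run:
```python
from h import *
s=manip.snapshot('wrist');o=manip.get_obs();print(o['tcp_pos'],o['wrist_force'],o['moment'])
a=s['color']
th=np.radians(26.4);R=np.array([[np.cos(th),np.sin(th)],[-np.sin(th),np.cos(th)]]);D=np.array([.4868,.4468])
dr=lambda X:(R@(X[:2]-D)*1000).round(1)
f=lambda u,v,z:dr(ray(s,(180+u/2.5,140+v/2.5),z))
print('FL',f(97,136,.054),'cover hole',f(141,164,.054),'front',f(60,104,.05),'lip low',f(683,130,.0575),'lip top',f(690,62,.0615),'FLlow',f(127,570,.054))
```

```text
[0.4758 0.4413 0.0615] [-0.2101 -3.6913 18.5221] [-0.7362  0.0176 -0.0472]
FL [-50.1  48.6] cover hole [-44.   44.5] front [-56.1  52.6] lip low [33.4 50.2] lip top [32.2 60.2] FLlow [-50.5 -23.9]
```

```bash
python3 -c "
from h import *
print(manip.finish_job())"
```

```text
the job is handed in; nothing more can be done
None
```

The cover is home under the lid lip and still held pressed flat, and I handed the job in at about 15 s of the 42 s allowed. I gripped it by its handle at 80 N and lowered it in front of the lip. From there I pushed the plunger most of the way in, slid the cover 25 mm back under the shut lid, and pressed it onto the ledge.

**Last checks**
- **Position:** the cover's screw hole measured at dryer (-44.0, 44.5) mm, against about (-44, 44) mm for the dryer's own hole. The front edge is at -50.1 mm, so the cover sits within about 1 mm of home.
- **Pressed down:** the tool stopped going down at TCP z = 61.5 mm, as expected for the cover flat on the ledge, and the upward force rose to about 18 N. I had no direct reading of the plunger. That it is in follows from this stop and from the force on the way down.
- **Lid:** it looked shut in the pictures.
- **Other things:** the dish and screwdriver look unmoved. The box of cover glasses was still in place in the scene picture. The arm passed above the microscope eyepieces, and the microscope looked unmoved.

**Disagreements**
- **Lip measurement:** the lip measured 32–33 mm instead of 34 mm, which is within camera error.
- **Touching the stop wall:** I did not slide the cover against the stop wall to confirm depth.
- **Sideways load:** about 4 N of sideways force and 0.7 N m of moment remain in the pressed hold.

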